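# Close up the burr cabinet: tray, rebated leaf, flanged leaf

## Task

Close up the little plywood cabinet on the bench. Push its bit tray fully home first, while both doors stand open; then shut the door with the stepped (rebated) edge fully and, only after that, the door with the projecting metal flange, so that the flange laps over the step and both doors end flush. Do not slam the doors, and leave the things standing and lying around where they are.

Things in the scene. Friction and masses are not known exactly. Their poses are not given: they have to be found in the camera images.
- cabinet: plywood bench cabinet, fixed, 200 mm deep (its x), 300 wide (its y), 240 high. Origin: centre of its underside. Its -x side is the open front and faces the robot; its +y is left as the robot sees it. The carcass front is at x = -100 mm in its frame. The roof starts only at x = -65 mm, so the tray's front can be reached from above. The shut leaves' outer faces lie at x = -117 mm; edges 10 and 240 mm above the bench.
- rebated (a joint): opening angle of the rebated leaf in rad: 0 shut (a firm stop), 1.57 square to the front, 1.9 widest. Hinged at the cabinet's right edge (its -y side) about a vertical axis, it opens towards the robot. Slightly stiff (0.12 N m): it stays where it is left and 1 to 3 N pushes it. If the flanged leaf is shut first, this one is stopped about 0.1 rad open.
- flanged (a joint): opening angle of the flanged leaf in rad: 0 shut (a firm stop), 1.57 square to the front, 1.9 widest. Hinged at the cabinet's left edge (its +y side) about a vertical axis, it opens towards the robot. As stiff as the other. It must be shut last, its flange over the other leaf's tongue with 2 mm to spare.
- rebated_hinge (a point): point on the rebated leaf's hinge axis, 200 mm above the bench; in the cabinet's frame at x = -117 mm, y = -150 mm (on the shut leaf's outer face). The leaf: a plywood panel 140 mm wide, 230 high, 16 thick; along its free edge the front is cut away, leaving a tongue 20 mm wide and 7 mm thick at the back. A knob 24 mm across stands 22 mm proud, 115 mm from the hinge, 110 mm above the bench.
- flanged_hinge (a point): point on the flanged leaf's hinge axis, 200 mm above the bench; in the cabinet's frame at x = -117 mm, y = +150 mm (on the shut leaf's outer face). The leaf: a plywood panel 137 mm wide, 230 high, 16 thick, with an aluminium flange along its free edge projecting 20 mm further, 7 mm thick, level with the outer face. The same knob, 100 mm from the hinge, 110 mm above the bench.
- rebated_face (a point): point on the rebated leaf's outer face (which looks to the robot when shut), 90 mm from the hinge axis, 40 mm below the upper edge, 200 mm above the bench: a good place to push, as fingers pointing down leave the gripper's body above the roof. Its -x axis points straight out of the outer face, its +y axis from hinge to free edge.
- flanged_face (a point): the same point of the flanged leaf: 90 mm from its hinge axis, 200 mm above the bench. Its -x axis points straight out of the outer face, its -y axis from hinge to free edge.
- tray (a joint): how far the bit tray sticks out in m: 0 fully home (a firm stop, its front then 6 mm inside the carcass front); grows as it slides out to the cabinet's -x. It sits just below roof level, runs stiffly (2.5 N and some damping) and stays where it is left. Sticking out, it stands in the way of both leaves.
- tray_front (a point): centre of the outer face of the tray's wooden front board (170 mm wide, 52 mm high, 10 thick), 196 mm above the bench; its axes are the cabinet's, so -x points out of the front. With the tray home it lies at x = -94 mm in the cabinet's frame.
- jar: small amber glass jar (52 mm across, 75 mm tall) standing on the rear of the cabinet's roof; to be left alone. Origin: about the middle of its underside.
- tin: small open steel cup (54 mm across, 65 mm tall) standing on the bench in front of the cabinet, outside the swing of the leaves; to be left alone. Origin: about the middle of its underside.
- bottle: white plastic bottle (60 mm across, 170 mm tall) standing on the bench at the right-hand side of the cabinet; to be left alone. Origin: about the middle of its underside.
- offcut: block of striped skateboard laminate, 90 x 60 x 48 mm, at the left-hand side of the cabinet; to be left alone. Origin: about the middle of its underside.
- hammer: hammer lying on the right of the bench; to be left alone. Origin: about the middle of its underside.
- wrench: wrench lying on the left of the bench; to be left alone. Origin: about the middle of its underside.
- handpiece: pencil-like aluminium grinding handpiece lying on the left of the bench; to be left alone. Origin: about the middle of its underside.

How it is judged:
On the way, in this order (a step that is already met when the one before it is completed fails the run):
1. the tray is fully home (within 6 mm) while both leaves still stand open (more than 0.4 rad) (value of joint tray below 0.006 m and value of joint each of rebated, flanged above 0.4 rad), for 0.2 s.
2. the rebated leaf is shut (within 0.03 rad) while the flanged leaf still stands open (more than 0.3 rad) (value of joint tray below 0.006 m and value of joint rebated below 0.03 rad and value of joint flanged above 0.3 rad), for 0.2 s.
At the end, for the whole second after the job is handed in: the tray is home within 6 mm, both leaves are shut within 0.03 rad (about 4 mm at the free edge) and at rest, the flange outside the tongue, and no bystander has moved more than 25 mm (value of joint tray below 0.006 m and value of joint each of rebated, flanged below 0.03 rad and velocity of joint rebated between -0.05 and 0.05 rad/s and velocity of joint flanged between -0.05 and 0.05 rad/s and not (distance of any of jar, tin, bottle, offcut, hammer, wrench, handpiece from where it was at the start of the episode above 0.025 m)); the robot touches nothing.
It fails at once if a leaf is slammed (swings shut faster than 4 rad/s) (velocity of joint any of rebated, flanged below -4 rad/s).
It fails at once if a bystander is moved by more than 25 mm (distance of any of jar, tin, bottle, offcut, hammer, wrench, handpiece from where it was at the start of the episode above 0.025 m).
It also fails if it takes over 64 s, if anything falls off the work surface, if the arm or the gripper's body presses on something with over 40 N, if the wrist force passes 120 N, or if a joint passes its speed limit or range.

## Robot

A 7-joint arm with a two-finger parallel gripper is mounted at the origin on the work surface. World frame = base frame: x ahead of the robot, y to its left, z up, the work surface at z = 0. Lengths are in m, angles in rad, forces in N, time in s.
With the tool pointing down it reaches from about 0.35 to 0.775 m from the base axis. Payload 3.1 kg.
Tool frame: the origin (TCP) lies at the very end of the fingers, on their centre line; the grasp point (between the pads) lies 19 mm behind it; z points along the fingers, y is the line along which they close (so a half turn about z gives the same grasp; the last joint's range is limited). The gripper opens to 85 mm and grips with 20 to 120 N. Pads are 22 mm wide; open, the fingers measure 114 mm over their backs; the gripper's body (76 mm by 85 mm) begins 54 mm behind the grasp point. The pads swing forward as they close: fully open they stand 13 mm farther back than shut.
Start: joints at [-1.32, 0.311, 0.014, 1.512, -0.004, 1.319, -0.027], TCP at [0.159, 0.527, 0.231] pointing down, gripper open.
Joint ranges: [-2.7, 2.7], [-0.3, 1.91], [-1.27, 1.3], [0.12, 2.57], [-1.44, 4.58], [0.2, 2.03], [-3.05, 3.05]. Speed limits (rad/s): [2.79, 2.79, 3.14, 3.14, 3.14, 3.14, 3.14].

## Interface

Orientations are given as a unit quaternion [w, x, y, z].
In Python, from plant import manip gives the robot as it stands.
- The arm moves only by the shell command python3 -m jog 'ROWS' [FORCE]. ROWS is JSON, a list of rows, each an object with "dp": the shift along the tool's x, y, z in cm, a list of three; "dr": the turn, a rotation vector about the tool's x, y, z in rad, a list of three; "gripper": the closure in counts, from 0 (fully open) to 255 (shut). In form: [{"dp": [x, y, z], "dr": [wx, wy, wz], "gripper": gripper}, ...]. A call has 1 to 20 rows; each row is the pose to reach, as a shift and turn from the pose commanded when the call began, along the tool's axes at that moment; what a row does not reach only later rows make up. A row lasts 1/12 s, in which the tool goes at most 41.7 mm and 7.16 degrees, less where a joint would pass 70% of its speed; a pose out of reach is approached as far as the arm can. A call with a gripper value outside its range is refused whole. The fingers move at their own pace and stop on an object; FORCE is the grip in N (left out, the last holds). Time passes only in rows, so rows that repeat a pose let the fingers close. It gives the time, the measured TCP pose, the force, the opening and the grip force at its end, in the units of the state.
- manip.read_state(): the state, without advancing time (a new reading comes with each control period).
- manip.snapshot(name): name is "scene" or "side" or "wrist"; returns the picture (400x640x3 uint8, red, green, blue); there is no depth.
- manip.calibration(name): a dict with "mtx" (3x3 intrinsics, pixels), "origin" and "attitude" of the camera in the world. Camera axes: x right, y down, z forward; pixel columns grow to the right and rows downward; lengths in m; the calibration is good to about 2 mm. The wrist camera is an equidistant fisheye: a pixel r from the principal point sees the ray r / f radians off the axis. A picture is of the moment at which its call begins: read the wrist's pose just before it. calibration takes no time and is no camera call; for the wrist camera it gives the pose at the moment of the call.
- manip.finish_job(): hands the job in; it is judged then, once.
The state is a dict: "time": time; "qpos": joint angles; "qd": joint speeds; "effort": joint torques, N m; "tool_pos": TCP position; "tcp_rot": TCP orientation; "wrist_force": force on the tool from outside, world axes, zero at the start; "ft_torque": the same for the moment, N m; "finger_gap": opening from 0.0 (shut) to 1.0 (fully open); "gripper_force": force on a finger pad.
Only numpy, scipy, OpenCV 4.12 (cv2) and the standard library are available. Lean on these libraries where they do the work, as an engineer would, in place of code of your own. Each camera call takes 0.05 s, during which the arm holds its last target. There are 200 camera calls.

## Working session

There is one attempt and no reset: what is moved stays moved. The work goes in short steps, Python scripts to look and compute and a shell command to move; the robot and the scene stay as the last step left them, time stands still between calls to the robot, and variables do not carry over. Pictures are saved under pics/ and viewed, at most 10 in all, crops included, and the job is handed in when it is done.

```bash
mkdir -p pics; ls
python3 - <<'E'
from plant import manip
import cv2,numpy as np
for n in("scene","side"):
    cv2.imwrite(f"pics/{n}0.png",manip.snapshot(n)[...,::-1]); c=manip.calibration(n); print(n,c)
s=manip.read_state(); print(s['time'],s['tool_pos'],s['tcp_rot'])
E
```

```text
pics
scene {'mtx': array([[367.70574557,   0.        , 315.03749711],
       [  0.        , 367.70574557, 195.54376758],
       [  0.        ,   0.        ,   1.        ]]), 'origin': array([ 0.55548581, -0.77549127,  1.28574725]), 'attitude': array([-0.29374803,  0.95586791, -0.00308345,  0.00437311])}
side {'mtx': array([[371.35534631,   0.        , 327.13654156],
       [  0.        , 371.35534631, 190.49149408],
       [  0.        ,   0.        ,   1.        ]]), 'origin': array([0.36786651, 1.03167888, 0.87572964]), 'attitude': array([ 0.04792591, -0.06996712,  0.88068211, -0.46605442])}
0.1 [0.158556   0.52595384 0.23033327] [-1.07339278e-04  1.45839757e-01  9.89307637e-01 -1.07345515e-03]
```

View pics/scene0.png

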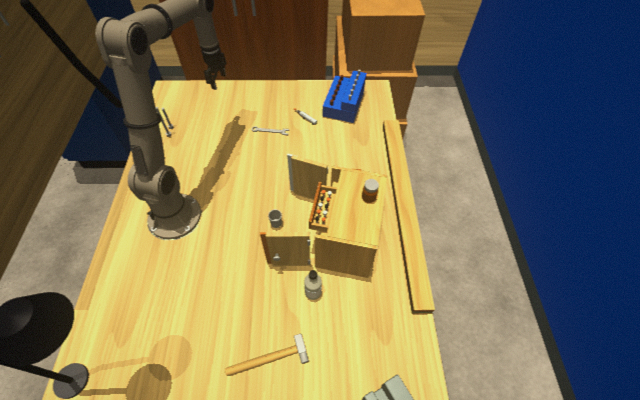

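View pics/side0.png

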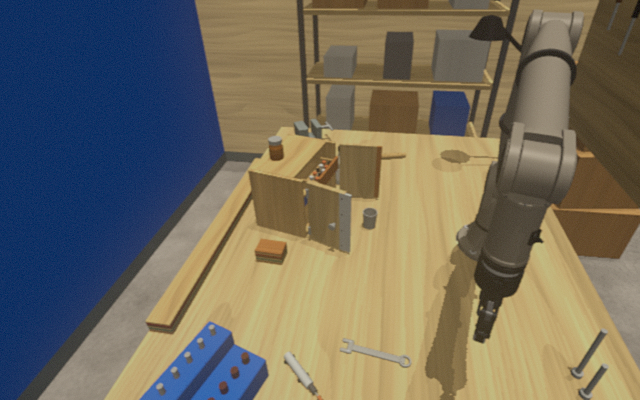

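The scene view has the cabinet around (345,215), with both doors open and the tray sticking out. I'll enlarge both views to get the corners.

Run:
```python
import cv2,numpy as np
a=cv2.imread("pics/scene0.png")[145:290,250:400]; b=cv2.imread("pics/side0.png")[125:275,235:395]
cv2.imwrite("pics/c1.png",cv2.resize(a,None,fx=4,fy=4,interpolation=cv2.INTER_CUBIC))
cv2.imwrite("pics/c2.png",cv2.resize(b,None,fx=4,fy=4,interpolation=cv2.INTER_CUBIC))
```

```text
(no output)
```

View pics/c1.png

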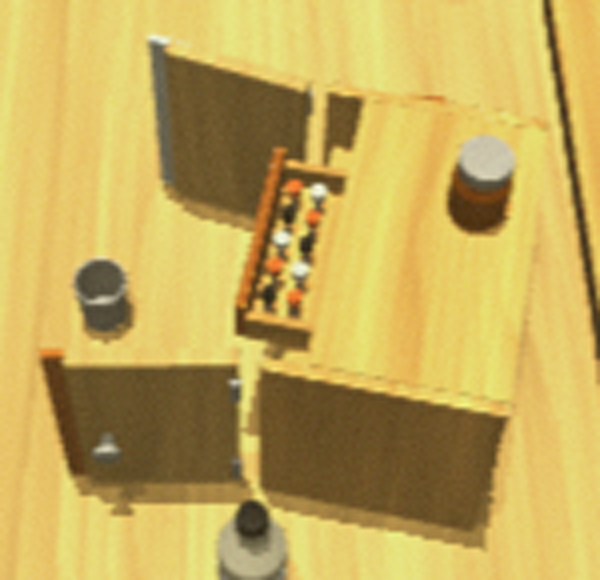

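View pics/c2.png

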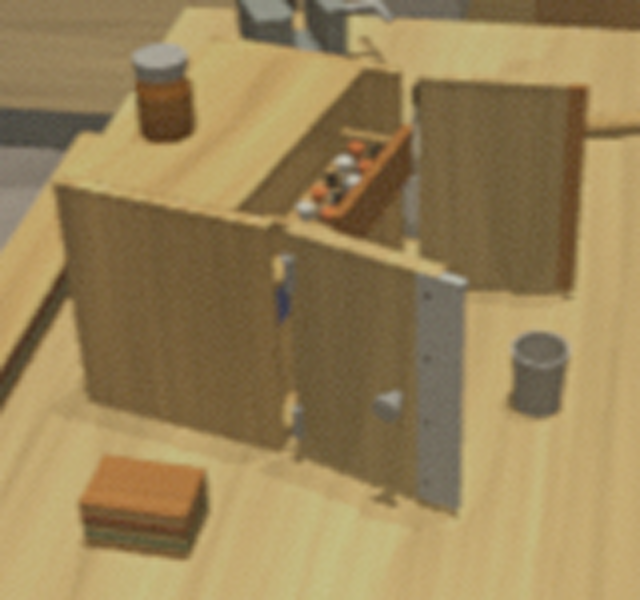

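The crops show the top corners of the roof, leaves and tray front. The rebated leaf (brown edge) is on the right, the flanged leaf (grey strip) on the left. Casting rays onto the known heights.

```bash
cat > h.py <<'E'
import numpy as np
from plant import manip
from scipy.spatial.transform import Rotation as R
def cast(n,u,v,z):
    c=manip.calibration(n); q=c['attitude']
    d=R.from_quat(np.r_[q[1:],q[0]]).apply(np.linalg.inv(c['mtx'])@[u,v,1]); o=c['origin']
    return (o+d*(z-o[2])/d[2]).round(4)
E
python3 - <<'E'
from h import *
A=lambda u,v,z=.24:cast("scene",250+(u+.5)/4-.5,145+(v+.5)/4-.5,z)
B=lambda u,v,z=.24:cast("side",235+(u+.5)/4-.5,125+(v+.5)/4-.5,z)
for k,p in dict(FR=(262,368),BR=(510,412),BL=(548,124),FL=(330,88),rebH=(240,365),rebF=(45,353),flH=(312,88),flF=(152,40)).items(): print(k,A(*p))
print('tray',A(277,150,.222),A(238,305,.222))
for k,p in dict(BL=(58,185),FL=(285,222),flH=(298,230),flF=(465,280),rebH=(418,80),rebF=(588,87),FR=(400,72)).items(): print('s',k,B(*p))
print('s tray',B(410,128,.222), B(333,215,.222))
print('tin',A(101,275,.065),B(540,350,.065),'bottle top',A(252,515,.17),'jar',A(487,155,.315),B(160,55,.315))
E
```

```text
FR [ 0.5673 -0.2244  0.24  ]
BR [ 0.7616 -0.2642  0.24  ]
BL [0.8249 0.0193 0.24  ]
FL [0.6315 0.061  0.24  ]
rebH [ 0.5497 -0.2216  0.24  ]
rebF [ 0.3931 -0.21    0.24  ]
flH [0.6151 0.061  0.24  ]
flF [0.468  0.1184 0.24  ]
tray [0.5828 0.0046 0.222 ] [ 0.548  -0.1557  0.222 ]
s BL [0.8148 0.0305 0.24  ]
s FL [0.6145 0.0604 0.24  ]
s flH [0.6018 0.0705 0.24  ]
s flF [0.4633 0.1208 0.24  ]
s rebH [ 0.5443 -0.1975  0.24  ]
s rebF [ 0.3875 -0.2041  0.24  ]
s FR [ 0.5634 -0.2115  0.24  ]
s tray [ 0.5431 -0.1377  0.222 ] [0.5845 0.0169 0.222 ]
tin [ 0.4139 -0.03    0.065 ] [ 0.4107 -0.0305  0.065 ] bottle top [ 0.5589 -0.3198  0.17  ] jar [ 0.752  -0.0693  0.315 ] [ 0.7484 -0.0697  0.315 ]
```

```bash
cat >> h.py <<'E'
C=np.array([.694,-.102]);YAW=np.radians(-12.3)
X=np.array([np.cos(YAW),np.sin(YAW)]);Y=np.array([-X[1],X[0]])
def cab(x,y,z): return np.r_[C+X*x+Y*y,z]
def to(*pts,out=None):
    """print dp(cm), dr for TCP points; out = world angle (rad) tool x should point"""
    s=manip.read_state(); q=s['tcp_rot']; r=R.from_quat(np.r_[q[1:],q[0]])
    print('t',s['time'],'tcp',s['tool_pos'].round(4),'F',np.round(s['wrist_force'],1))
    if out is not None:
        a=np.array([np.cos(out),np.sin(out),0]);T=R.from_matrix(np.c_[a,np.cross([0,0,-1],a),[0,0,-1]])
        print('dr',(r.inv()*T).as_rotvec().round(3))
    for p in pts: print('dp',(r.inv().apply(p-s['tool_pos'])*100).round(1))
E
python3 - <<'E'
from h import *
s=manip.read_state()['tool_pos']
print(cab(-.183,0,.3))
to(np.r_[s[:2],.31],cab(-.183,0,.31),cab(-.183,0,.198),out=np.pi+YAW)
E
```

```text
[ 0.51520066 -0.06301544  0.3       ]
t 0.1 tcp [0.1586 0.526  0.2303] F [-0.3  0.3  0.2]
dr [-0.002  0.    -0.078]
dp [-0. -0. -8.]
dp [-51.1 -46.1  -7.9]
dp [-51.1 -46.1   3.3]
```

```bash
python3 -m jog '[{"dp":[0,0,-4],"dr":[0,0,0],"gripper":255},{"dp":[0,0,-8],"dr":[0,0,-0.078],"gripper":255},{"dp":[-3,-2.7,-8],"dr":[0,0,-0.078],"gripper":255},{"dp":[-6,-5.4,-8],"dr":[0,0,-0.078],"gripper":255},{"dp":[-9,-8.1,-8],"dr":[0,0,-0.078],"gripper":255},{"dp":[-12,-10.8,-8],"dr":[0,0,-0.078],"gripper":255},{"dp":[-15,-13.5,-8],"dr":[0,0,-0.078],"gripper":255},{"dp":[-18,-16.2,-8],"dr":[0,0,-0.078],"gripper":255},{"dp":[-21,-19,-8],"dr":[0,0,-0.078],"gripper":255},{"dp":[-24,-21.7,-8],"dr":[0,0,-0.078],"gripper":255},{"dp":[-27,-24.4,-8],"dr":[0,0,-0.078],"gripper":255},{"dp":[-30,-27,-8],"dr":[0,0,-0.078],"gripper":255},{"dp":[-33,-29.8,-8],"dr":[0,0,-0.078],"gripper":255},{"dp":[-36,-32.5,-8],"dr":[0,0,-0.078],"gripper":255},{"dp":[-39,-35.2,-8],"dr":[0,0,-0.078],"gripper":255},{"dp":[-42,-37.9,-8],"dr":[0,0,-0.078],"gripper":255},{"dp":[-45,-40.6,-8],"dr":[0,0,-0.078],"gripper":255},{"dp":[-48,-43.3,-8],"dr":[0,0,-0.078],"gripper":255},{"dp":[-51.1,-46.1,-8],"dr":[0,0,-0.078],"gripper":255},{"dp":[-51.1,-46.1,-8],"dr":[0,0,-0.078],"gripper":255}]'
python3 - <<'E'
from h import *
import cv2
to(cab(-.183,0,.198),cab(-.09,0,.198),out=np.pi+YAW)
cv2.imwrite("pics/w1.png",manip.snapshot("wrist")[...,::-1])
E
```

```text
time: 1.77
tool_pos: [0.5162, -0.0725, 0.3102]
tcp_rot: [0.0, 0.114, 0.993, -0.005]
wrist_force: [-1.2, -0.2, 0.6]
finger_gap: 0.002
gripper_force: 0.0
t 1.7667 tcp [ 0.5162 -0.0725  0.3102] F [-1.2 -0.2  0.6]
dr [-0.009  0.002 -0.014]
dp [ 0.3  1.  11.2]
dp [-9.   1.1 11.2]
```

View pics/w1.png

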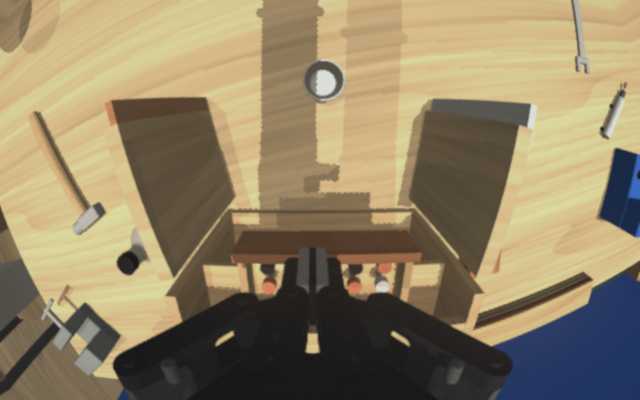

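```bash
cat >> h.py <<'E'
def wcast(u,v,z):
    c=manip.calibration("wrist"); q=c['attitude'];m=c['mtx']
    a=np.array([u-m[0,2],v-m[1,2]])/m[0,0]; r=np.hypot(*a)
    d=R.from_quat(np.r_[q[1:],q[0]]).apply(np.r_[a/r*np.sin(r),np.cos(r)]); o=c['origin']
    p=o+d*(z-o[2])/d[2]; k=p[:2]-C
    return p.round(4),'cab',np.round([k@X,k@Y],4)
E
python3 - <<'E'
from h import *
print(manip.calibration("wrist"))
for p in [(233,231),(416,231),(235,262),(421,258)]: print(p,wcast(*p,.222),wcast(*p,.170))
print('leaf tops reb F',wcast(108,103,.24),'H',wcast(175,276,.24),'fl F',wcast(535,106,.24),'H',wcast(497,271,.24))
print('walls',wcast(168,292,.24),wcast(483,292,.24),'tin',wcast(323,80,.065))
E
```

```text
{'mtx': array([[309.70691629,   0.        , 312.1419433 ],
       [  0.        , 309.70691629, 201.49972427],
       [  0.        ,   0.        ,   1.        ]]), 'origin': array([ 0.43677365, -0.04809913,  0.45165955]), 'attitude': array([0.12702392, 0.77173278, 0.61529465, 0.09851864])}
(233, 231) (array([ 0.522, -0.136,  0.222]), 'cab', array([-0.1608, -0.0699])) (array([ 0.5413, -0.156 ,  0.17  ]), 'cab', array([-0.1377, -0.0852]))
(416, 231) (array([0.5564, 0.0132, 0.222 ]), 'cab', array([-0.159 ,  0.0832])) (array([0.5835, 0.0271, 0.17  ]), 'cab', array([-0.1355,  0.1026]))
(235, 262) (array([ 0.5506, -0.144 ,  0.222 ]), 'cab', array([-0.1312, -0.0715])) (array([ 0.5764, -0.1657,  0.17  ]), 'cab', array([-0.1014, -0.0873]))
(421, 258) (array([0.5839, 0.0156, 0.222 ]), 'cab', array([-0.1326,  0.0914])) (array([0.6172, 0.03  , 0.17  ]), 'cab', array([-0.1031,  0.1126]))
leaf tops reb F (array([ 0.3906, -0.2028,  0.24  ]), 'cab', array([-0.275 , -0.1631])) H (array([ 0.5456, -0.1959,  0.24  ]), 'cab', array([-0.125 , -0.1234])) fl F (array([0.4663, 0.1287, 0.24  ]), 'cab', array([-0.2716,  0.1769])) H (array([0.6084, 0.085 , 0.24  ]), 'cab', array([-0.1234,  0.1645]))
walls (array([ 0.5607, -0.2111,  0.24  ]), 'cab', array([-0.107, -0.135])) (array([0.628 , 0.0709, 0.24  ]), 'cab', array([-0.1014,  0.1549])) tin (array([ 0.4131, -0.0308,  0.065 ]), 'cab', array([-0.2896,  0.0098]))
```

```bash
python3 -m jog '[{"dp":[0.3,0.5,4],"dr":[0,0,-0.014],"gripper":255},{"dp":[0.3,1.3,8],"dr":[0,0,-0.014],"gripper":255},{"dp":[0.3,1.3,11.2],"dr":[0,0,-0.014],"gripper":255},{"dp":[-1,1.3,11.2],"dr":[0,0,-0.014],"gripper":255},{"dp":[-2,1.3,11.2],"dr":[0,0,-0.014],"gripper":255},{"dp":[-3,1.3,11.2],"dr":[0,0,-0.014],"gripper":255},{"dp":[-3.6,1.3,11.2],"dr":[0,0,-0.014],"gripper":255},{"dp":[-4.2,1.3,11.2],"dr":[0,0,-0.014],"gripper":255},{"dp":[-4.8,1.3,11.2],"dr":[0,0,-0.014],"gripper":255},{"dp":[-5.4,1.3,11.2],"dr":[0,0,-0.014],"gripper":255},{"dp":[-6,1.3,11.2],"dr":[0,0,-0.014],"gripper":255},{"dp":[-6.6,1.3,11.2],"dr":[0,0,-0.014],"gripper":255},{"dp":[-7.2,1.3,11.2],"dr":[0,0,-0.014],"gripper":255},{"dp":[-7.2,1.3,11.2],"dr":[0,0,-0.014],"gripper":255}]'; python3 -c "
from h import *
to(cab(-.105,0,.198))"
```

```text
time: 2.98
tool_pos: [0.5895, -0.0652, 0.1991]
tcp_rot: [0.001, 0.1, 0.995, -0.0]
wrist_force: [-0.7, 0.6, 0.6]
finger_gap: -0.002
gripper_force: 0.3
t 2.9833 tcp [ 0.5895 -0.0652  0.1991] F [-0.7  0.6  0.6]
dp [-0.5 -1.4  0.1]
```

```bash
python3 -m jog '[{"dp":[-0.4,0,0],"dr":[0,0,0],"gripper":255},{"dp":[-0.8,0,0],"dr":[0,0,0],"gripper":255}]'; python3 -m jog '[{"dp":[-0.4,0,0],"dr":[0,0,0],"gripper":255},{"dp":[-0.4,0,0],"dr":[0,0,0],"gripper":255}]'
python3 - <<'E'
from h import *
import cv2
to()
cv2.imwrite("pics/w2.png",manip.snapshot("wrist")[...,::-1])
E
```

```text
time: 3.15
tool_pos: [0.5956, -0.0669, 0.1994]
tcp_rot: [-0.001, 0.1, 0.995, -0.0]
wrist_force: [-7.7, 2.5, 3.1]
finger_gap: 0.003
gripper_force: 6.8
time: 3.32
tool_pos: [0.5955, -0.0669, 0.1993]
tcp_rot: [-0.006, 0.101, 0.995, 0.001]
wrist_force: [-12.3, 3.9, 6.8]
finger_gap: 0.001
gripper_force: 6.6
t 3.3167 tcp [ 0.5955 -0.0669  0.1993] F [-12.3   3.9   6.8]
```

View pics/w2.png

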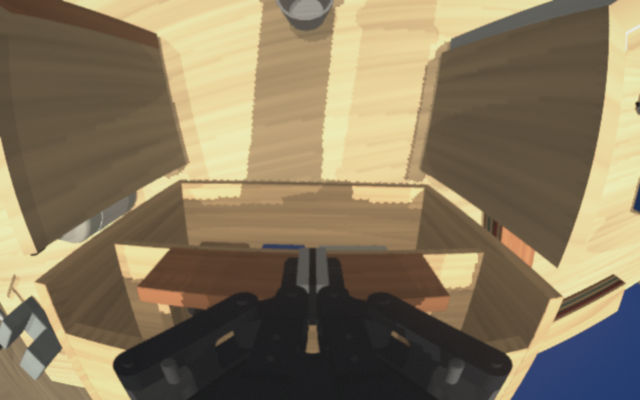

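Force built up to 12 N with no further motion, and the TCP agrees with the home face position of -94 mm. So the tray is home, and both leaves are still wide open. Next is the rebated leaf.

```bash
cat >> h.py <<'E'
def leaf(side,th,r,d,z=.2):  # side -1 rebated, +1 flanged
    H=cab(-.117,.15*side,z); D=-side*Y*np.cos(th)-X*np.sin(th); n=-X*np.cos(th)+side*Y*np.sin(th)
    return H+np.r_[D*r+n*d,0]
E
python3 - <<'E'
from h import *
s=manip.read_state()['tool_pos']
to(cab(-.15,0,.199),cab(-.15,0,.29),leaf(-1,1.7,.1,.06,.29),leaf(-1,1.7,.1,.06,.2))
E
```

```text
t 3.3667 tcp [ 0.5955 -0.0669  0.1993] F [-12.2   3.8   6.5]
dp [ 4.6 -1.3  0.1]
dp [ 4.7 -1.3 -9. ]
dp [ 10.9 -23.4  -9. ]
dp [ 10.8 -23.4   0. ]
```

```bash
python3 -m jog '[{"dp":[2,0,0],"dr":[0,0,0],"gripper":255},{"dp":[4,-0.5,-2],"dr":[0,0,0],"gripper":255},{"dp":[5.5,-1.3,-5],"dr":[0,0,0],"gripper":255},{"dp":[6,-2.5,-9],"dr":[0,0,0],"gripper":255},{"dp":[6.7,-6,-9],"dr":[0,0,0],"gripper":255},{"dp":[7.5,-9.5,-9],"dr":[0,0,0],"gripper":255},{"dp":[8.5,-13,-9],"dr":[0,0,0],"gripper":255},{"dp":[9.5,-16.5,-9],"dr":[0,0,0],"gripper":255},{"dp":[10.5,-20,-9],"dr":[0,0,0],"gripper":255},{"dp":[11.5,-23.4,-9],"dr":[0,0,0],"gripper":255},{"dp":[11.5,-23.4,-6],"dr":[0,0,0],"gripper":255},{"dp":[11.5,-23.4,-3],"dr":[0,0,0],"gripper":255},{"dp":[11.5,-23.4,0],"dr":[0,0,0],"gripper":255},{"dp":[11.5,-23.4,0],"dr":[0,0,0],"gripper":255}]'
python3 - <<'E'
from h import *
import cv2
cv2.imwrite("pics/s3.png",cv2.resize(manip.snapshot("scene")[140:300,240:400,::-1],None,fx=3,fy=3))
th=np.r_[1.7:0.2:16j,.13,.07,0]
to(*[leaf(-1,t,.1,.013) for t in th])
E
```

```text
time: 4.53
tool_pos: [0.4374, -0.2727, 0.1947]
tcp_rot: [-0.004, 0.101, 0.995, 0.001]
wrist_force: [-0.5, 1.4, -1.6]
finger_gap: 0.001
gripper_force: 0.0
t 4.5833 tcp [ 0.4391 -0.2736  0.1976] F [ 0.9 -0.2  0.4]
dp [ 0.1  4.6 -0.2]
dp [ 0.3  5.6 -0.2]
dp [ 0.4  6.6 -0.2]
dp [ 0.4  7.6 -0.2]
dp [ 0.3  8.6 -0.2]
dp [ 0.1  9.6 -0.2]
dp [-0.2 10.6 -0.2]
dp [-0.6 11.5 -0.2]
dp [-1.1 12.4 -0.2]
dp [-1.6 13.2 -0.2]
dp [-2.3 14.  -0.2]
dp [-3.  14.7 -0.3]
dp [-3.8 15.3 -0.3]
dp [-4.7 15.8 -0.3]
dp [-5.6 16.3 -0.3]
dp [-6.5 16.7 -0.3]
dp [-7.2 16.9 -0.3]
dp [-7.8 17.  -0.3]
dp [-8.5 17.1 -0.3]
```

View pics/s3.png

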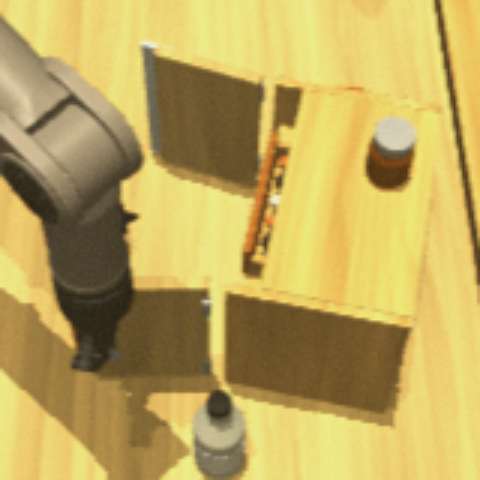

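The tray is in, and the fingers stand outside the rebated leaf, clear of the bottle. Sweeping the arc now.

```bash
python3 -m jog '[{"dp":[0.1,2,0],"dr":[0,0,0],"gripper":255},{"dp":[0.1,3.5,0],"dr":[0,0,0],"gripper":255},{"dp":[0.1,4.6,0],"dr":[0,0,0],"gripper":255},{"dp":[0.3,5.6,0],"dr":[0,0,0],"gripper":255},{"dp":[0.4,6.6,0],"dr":[0,0,0],"gripper":255},{"dp":[0.4,7.6,0],"dr":[0,0,0],"gripper":255},{"dp":[0.3,8.6,0],"dr":[0,0,0],"gripper":255},{"dp":[0.1,9.6,0],"dr":[0,0,0],"gripper":255},{"dp":[-0.2,10.6,0],"dr":[0,0,0],"gripper":255},{"dp":[-0.6,11.5,0],"dr":[0,0,0],"gripper":255},{"dp":[-1.1,12.4,0],"dr":[0,0,0],"gripper":255},{"dp":[-1.6,13.2,0],"dr":[0,0,0],"gripper":255},{"dp":[-2.3,14,0],"dr":[0,0,0],"gripper":255},{"dp":[-3,14.7,0],"dr":[0,0,0],"gripper":255},{"dp":[-3.8,15.3,0],"dr":[0,0,0],"gripper":255},{"dp":[-4.7,15.8,0],"dr":[0,0,0],"gripper":255},{"dp":[-5.6,16.3,0],"dr":[0,0,0],"gripper":255},{"dp":[-6.5,16.7,0],"dr":[0,0,0],"gripper":255},{"dp":[-7,16.9,0],"dr":[0,0,0],"gripper":255},{"dp":[-7,16.9,0],"dr":[0,0,0],"gripper":255}]'
python3 -c "
from h import *
to(leaf(-1,0,.1,.011))"
```

```text
time: 6.25
tool_pos: [0.5448, -0.1213, 0.2008]
tcp_rot: [0.001, 0.1, 0.995, 0.0]
wrist_force: [2.1, -0.7, 6.3]
finger_gap: 0.0
gripper_force: 0.5
t 6.25 tcp [ 0.5448 -0.1213  0.2008] F [ 2.1 -0.7  6.3]
dp [-1.4  0.   0.1]
```

```bash
for i in 1 2; do python3 -m jog '[{"dp":[-0.35,0,0],"dr":[0,0,0],"gripper":255},{"dp":[-0.7,0,0],"dr":[0,0,0],"gripper":255},{"dp":[-0.7,0,0],"dr":[0,0,0],"gripper":255}]';done; python3 -m jog '[{"dp":[-0.4,0,0],"dr":[0,0,0],"gripper":255},{"dp":[-0.4,0,0],"dr":[0,0,0],"gripper":255}]'; python3 -c "
from h import *
to(leaf(-1,0,.1,.011))"
```

```text
time: 6.5
tool_pos: [0.5509, -0.1218, 0.2007]
tcp_rot: [0.001, 0.1, 0.995, 0.001]
wrist_force: [-0.4, -1.0, 7.8]
finger_gap: -0.002
gripper_force: 0.0
time: 6.75
tool_pos: [0.5563, -0.1227, 0.1986]
tcp_rot: [-0.001, 0.099, 0.995, 0.001]
wrist_force: [0.1, -0.4, 1.5]
finger_gap: -0.001
gripper_force: 0.0
time: 6.92
tool_pos: [0.5576, -0.1234, 0.1983]
tcp_rot: [-0.004, 0.1, 0.995, 0.002]
wrist_force: [-5.5, 2.3, 4.7]
finger_gap: -0.001
gripper_force: 0.0
t 6.9167 tcp [ 0.5576 -0.1234  0.1983] F [-5.5  2.3  4.7]
dp [-0.1  0.  -0.2]
```

```bash
python3 -m jog '[{"dp":[-0.3,0,0],"dr":[0,0,0],"gripper":255},{"dp":[-0.6,0,0],"dr":[0,0,0],"gripper":255},{"dp":[-0.6,0,0],"dr":[0,0,0],"gripper":255},{"dp":[-0.6,0,0],"dr":[0,0,0],"gripper":255}]'
python3 - <<'E'
from h import *
import cv2
cv2.imwrite("pics/s4.png",cv2.resize(manip.snapshot("side")[120:280,230:400,::-1],None,fx=3,fy=3))
to(cab(-.17,-.05,.2),cab(-.17,-.05,.29),leaf(1,1.75,.21,.03,.29),leaf(1,1.7,.1,.06,.29),leaf(1,1.7,.1,.06,.2))
E
```

```text
time: 7.25
tool_pos: [0.5574, -0.1235, 0.1981]
tcp_rot: [-0.011, 0.101, 0.995, 0.003]
wrist_force: [-19.5, 6.2, 12.8]
finger_gap: -0.001
gripper_force: 0.0
t 7.3 tcp [ 0.5574 -0.1235  0.1981] F [-20.2   6.6  12.8]
dp [ 4.1  0.1 -0.1]
dp [ 4.3  0.1 -9.1]
dp [18.8 27.  -8.7]
dp [ 7.8 27.4 -8.9]
dp [ 7.6 27.4  0.1]
```

View pics/s4.png

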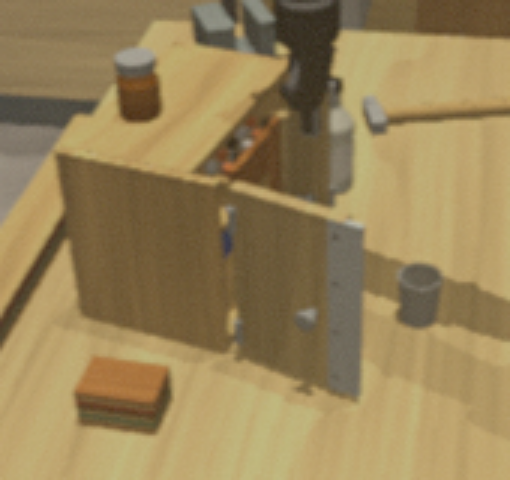

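The rebated leaf is against its stop, 20 N with no motion. Now back off, lift, and go round to the outside of the flanged leaf.

```bash
python3 -m jog '[{"dp":[2,0,0],"dr":[0,0,0],"gripper":255},{"dp":[4.5,0,-1],"dr":[0,0,0],"gripper":255},{"dp":[5.5,0,-4],"dr":[0,0,0],"gripper":255},{"dp":[6,0.5,-8],"dr":[0,0,0],"gripper":255},{"dp":[6,3,-9.5],"dr":[0,0,0],"gripper":255},{"dp":[6.3,6.5,-9.5],"dr":[0,0,0],"gripper":255},{"dp":[6.7,10,-9.5],"dr":[0,0,0],"gripper":255},{"dp":[7,13.5,-9.5],"dr":[0,0,0],"gripper":255},{"dp":[7.5,17,-9.5],"dr":[0,0,0],"gripper":255},{"dp":[8,20.5,-9.5],"dr":[0,0,0],"gripper":255},{"dp":[8.6,24,-9.5],"dr":[0,0,0],"gripper":255},{"dp":[8.6,27.4,-9.5],"dr":[0,0,0],"gripper":255},{"dp":[8.6,27.4,-9.5],"dr":[0,0,0],"gripper":255},{"dp":[8.6,27.4,-6],"dr":[0,0,0],"gripper":255},{"dp":[8.6,27.4,-3],"dr":[0,0,0],"gripper":255},{"dp":[8.6,27.4,0],"dr":[0,0,0],"gripper":255},{"dp":[8.6,27.4,0],"dr":[0,0,0],"gripper":255}]'
python3 - <<'E'
from h import *
import cv2
cv2.imwrite("pics/s5.png",cv2.resize(manip.snapshot("scene")[140:300,240:400,::-1],None,fx=3,fy=3))
th=np.r_[1.7:0.2:16j,.13,.07,0]
to(*[leaf(1,t,.1,.013) for t in th])
E
```

```text
time: 8.72
tool_pos: [0.5311, 0.1584, 0.1921]
tcp_rot: [-0.007, 0.1, 0.995, -0.003]
wrist_force: [-1.1, 0.5, -1.3]
finger_gap: 0.005
gripper_force: 0.0
t 8.7667 tcp [0.5333 0.1588 0.1955] F [-0.2  0.5  0.5]
dp [ 0.3 -4.5 -0.4]
dp [ 0.5 -5.5 -0.4]
dp [ 0.6 -6.5 -0.4]
dp [ 0.6 -7.5 -0.4]
dp [ 0.6 -8.5 -0.4]
dp [ 0.4 -9.5 -0.4]
dp [  0.1 -10.4  -0.4]
dp [ -0.3 -11.4  -0.4]
dp [ -0.7 -12.3  -0.4]
dp [ -1.3 -13.1  -0.4]
dp [ -1.9 -13.9  -0.4]
dp [ -2.6 -14.6  -0.4]
dp [ -3.4 -15.3  -0.4]
dp [ -4.2 -15.8  -0.4]
dp [ -5.1 -16.3  -0.4]
dp [ -6.1 -16.7  -0.4]
dp [ -6.7 -16.9  -0.4]
dp [ -7.3 -17.1  -0.4]
dp [ -8.  -17.2  -0.4]
```

View pics/s5.png

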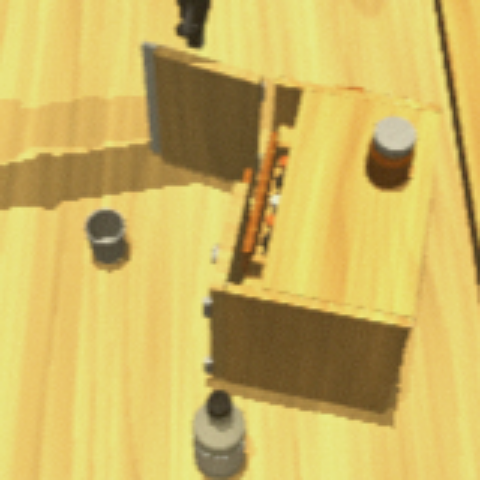

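The rebated leaf is shut, and the fingers are outside the flanged leaf. Sweep it shut.

```bash
python3 -m jog '[{"dp":[0.3,-2,0],"dr":[0,0,0],"gripper":255},{"dp":[0.3,-3.5,0],"dr":[0,0,0],"gripper":255},{"dp":[0.3,-4.5,0],"dr":[0,0,0],"gripper":255},{"dp":[0.5,-5.5,0],"dr":[0,0,0],"gripper":255},{"dp":[0.6,-6.5,0],"dr":[0,0,0],"gripper":255},{"dp":[0.6,-7.5,0],"dr":[0,0,0],"gripper":255},{"dp":[0.6,-8.5,0],"dr":[0,0,0],"gripper":255},{"dp":[0.4,-9.5,0],"dr":[0,0,0],"gripper":255},{"dp":[0.1,-10.4,0],"dr":[0,0,0],"gripper":255},{"dp":[-0.3,-11.4,0],"dr":[0,0,0],"gripper":255},{"dp":[-0.7,-12.3,0],"dr":[0,0,0],"gripper":255},{"dp":[-1.3,-13.1,0],"dr":[0,0,0],"gripper":255},{"dp":[-1.9,-13.9,0],"dr":[0,0,0],"gripper":255},{"dp":[-2.6,-14.6,0],"dr":[0,0,0],"gripper":255},{"dp":[-3.4,-15.3,0],"dr":[0,0,0],"gripper":255},{"dp":[-4.2,-15.8,0],"dr":[0,0,0],"gripper":255},{"dp":[-5.1,-16.3,0],"dr":[0,0,0],"gripper":255},{"dp":[-6.1,-16.7,0],"dr":[0,0,0],"gripper":255},{"dp":[-6.6,-16.9,0],"dr":[0,0,0],"gripper":255},{"dp":[-6.6,-16.9,0],"dr":[0,0,0],"gripper":255}]'
for i in 1 2 3; do python3 -m jog '[{"dp":[-0.35,0,0],"dr":[0,0,0],"gripper":255},{"dp":[-0.7,0,0],"dr":[0,0,0],"gripper":255},{"dp":[-0.7,0,0],"dr":[0,0,0],"gripper":255}]' | grep -E "pos|wrist";done; python3 -c "
from h import *
to(leaf(1,0,.1,.011))"
```

```text
time: 10.43
tool_pos: [0.5683, -0.0222, 0.1985]
tcp_rot: [-0.0, 0.101, 0.995, -0.001]
wrist_force: [0.1, 0.4, -0.9]
finger_gap: 0.001
gripper_force: 0.0
tool_pos: [0.5748, -0.0213, 0.1991]
wrist_force: [0.7, -0.0, -0.0]
tool_pos: [0.5806, -0.0223, 0.199]
wrist_force: [-3.2, 0.3, 0.6]
tool_pos: [0.5804, -0.0223, 0.1983]
wrist_force: [-19.3, 3.8, 7.0]
t 11.1833 tcp [ 0.5804 -0.0223  0.1983] F [-19.3   3.8   7. ]
dp [ 0.  -0.4 -0.2]
```

At the stop, 19 N at exactly the expected shut position. Retreat and check.

```bash
python3 -m jog '[{"dp":[2,0,0],"dr":[0,0,0],"gripper":255},{"dp":[5,0,0],"dr":[0,0,0],"gripper":255},{"dp":[7,2,-2],"dr":[0,0,0],"gripper":255},{"dp":[9,5,-5],"dr":[0,0,0],"gripper":255},{"dp":[10,8,-8],"dr":[0,0,0],"gripper":255},{"dp":[11,11,-10],"dr":[0,0,0],"gripper":255},{"dp":[11,14,-12],"dr":[0,0,0],"gripper":255},{"dp":[11,14,-12],"dr":[0,0,0],"gripper":255},{"dp":[11,14,-12],"dr":[0,0,0],"gripper":255}]'
python3 - <<'E'
from h import *
import cv2
a=manip.snapshot("scene")[140:300,240:400]; w=manip.snapshot("wrist")
cv2.imwrite("pics/f.png",np.hstack([cv2.resize(a,(400,400)),cv2.resize(w,(400,400))])[...,::-1])
E
```

```text
time: 11.93
tool_pos: [0.5097, 0.1383, 0.3208]
tcp_rot: [0.002, 0.097, 0.995, 0.001]
wrist_force: [0.2, -1.0, -0.4]
finger_gap: 0.003
gripper_force: 0.0
```

View pics/f.png

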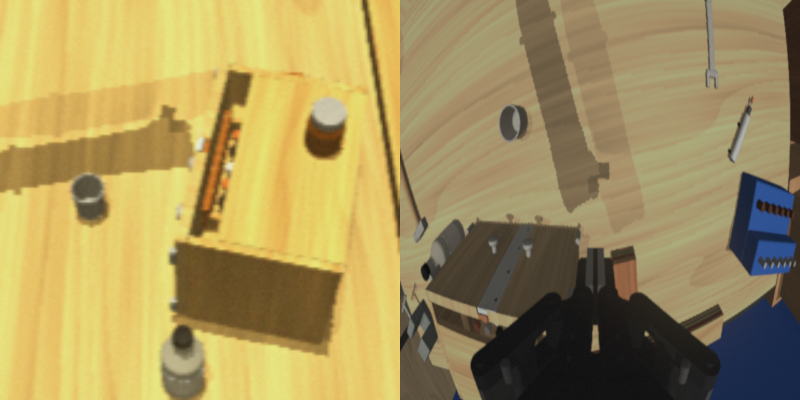

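Both leaves are flush with the flange lapped over the step, the tray is home, and the bystanders haven't moved.

```bash
python3 -c "
from plant import manip
print(manip.finish_job())"
```

```text
the job is handed in; nothing more can be done
None
```

The cabinet is closed and the job handed in at about 12 s: tray home first, then the rebated leaf, then the flanged leaf lapped over it, both flush, with the surrounding items left where they were; the hand-in returned no verdict.

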